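# Reset the capping-height selector slide

## Task

Set the capping-height selector for the next batch: lift the slide with the square black knob out of its parking notch beside the end post, and lower it into the rail notch in front of the green marker, square on the rail and fully home. The end post and the scale plate leave room for fingers in one direction only at each place, so on the way put the slide down upright, on the bare middle of the rail or on the table, let go of it, and take the knob by its other two sides. Leave the bottles, spray bottles and vials where they stand.

Things in the scene. Friction and masses are not known exactly. Their poses are not given: they have to be found in the camera images.
- rail: fixed selector rail: grey base plate 90 (x) x 290 (y) x 5 mm with an aluminium bar 24 mm wide (x -12 to 12), y -135 to 130, top at z = 30. Origin: underside centre, on the table; y runs along the bar (to the robot's left, turned up to 0.35 rad), x across it away from the robot, z up. Three notches across the bar, 20.5 mm wide along y, 14 deep, at y = -105 (parking), 40 and 100 (setting)
- bay (a point): centre of the parking notch, at the height of the bar's top (30 mm above the table)
- middle (a point): middle of the plain, flat stretch of the bar (rail y -90 to 25), on its top, 30 mm above the table, 75 mm from the parking notch
- end_post (a point): top centre of the dark steel post beside the parking notch: 36 (x) x 10 (y) mm, top 74 mm above the table; its face stands 7 mm from the knob of a slide in the parking notch (rail y -127)
- scale_plate (a point): top centre of the white upright plate with black ticks behind both setting notches: 4 mm thick (x 23 to 27), rail y 15 to 130, top 72 mm above the table; it stands 8 mm from the knob of a slide in these notches
- slide: loose steel saddle with a square black knob, about 180 g, astride the bar. Origin: centre, level with the feet of its legs; axes along the rail's at the start, z up; a half turn about z makes no difference. Saddle plate 39 (x) x 32 (y) mm, z 22 to 30. Origin height above the table: 8 mm when home in a notch (as at the start), 20 when standing on the plain bar, 0 on the table; stable in all three
- slide_tongue (a point): centre of the underside of the slide's tongue, 10 mm above the slide's origin. The tongue is 16 mm thick (y) and reaches 12 mm below the saddle plate; either side of it a leg (x 14.5 to 19.5, 32 mm long in y, 22 mm high) straddles the bar with 2.5 mm play. Plate underside rests on the bar's top when home
- slide_knob (a point): point on the axis of the square knob (30 x 30 mm, 30 to 70 mm above the slide's origin), 55 mm above the slide's origin: a good height to grip, 15 mm below the knob's top and 25 mm above the saddle plate
- green_marker: fixed green plastic clip 10 x 28 x 12 mm on the top edge of the scale plate, behind the notch that the slide must go to (either of the two setting notches). Origin: underside centre, 70 mm above the table; axes as the rail's
- green_notch (a point): centre of the notch in front of the green marker, at the height of the bar's top (30 mm above the table)
- red_marker: fixed red clip, the same, behind the other setting notch (not wanted). Origin: underside centre
- nasal_spray_16: loose spray bottle, 30 mm wide, 118 mm tall, dark with a white pump, on the brown tray; origin: underside centre
- nasal_spray_17: loose spray bottle like the other, beside it on the brown tray; origin: underside centre
- vials: loose bundle of ten crimped vials with a yellow band, 103 x 71 x 46 mm, on the robot's side of the rail; origin: underside centre
- dropper_a: loose small amber dropper bottle, 30 mm wide, 92 mm tall, behind the rail; origin: underside centre
- dropper_b: loose small amber dropper bottle, 30 mm wide, 92 mm tall, on the robot's side of the rail; origin: underside centre
- amber: loose amber glass bottle with white cap, 66 mm wide, 155 mm tall, to the right of the rail; origin: underside centre
There are look-alikes about, which are no part of the job. There is more than one size of the slide; the one meant has the size given above.

How it is judged:
On the way:
1. the slide has been put down upright and let go of, out of the parking notch (more than 35 mm from it) and not in or at the green marker's notch (more than 30 mm from it), on the rail or on the table (contact force between slide and the fingers below 0.1 N and linear speed of slide below 0.01 m/s and angle between slide's own z axis and vertical below 0.15 rad and horizontal distance between slide and bay above 0.035 m and horizontal distance between slide and green_notch above 0.03 m and height (world z) of slide below 0.03 m), for 0.2 s.
At the end, for the whole second after the job is handed in: The slide sits in the notch in front of the green marker: within 8 mm of the notch centre horizontally, its tongue fully down (feet less than 11 mm above the table; 8 mm is home), upright within 0.08 rad, square to the rail within 0.25 rad, at rest and not touched by the fingers (contact force between slide and the fingers below 0.1 N and linear speed of slide below 0.01 m/s and horizontal distance between slide and green_notch below 0.008 m and height (world z) of slide below 0.011 m and angle between slide's own z axis and vertical below 0.08 rad and angle between the x axis of slide and the x axis of rail, either way round below 0.25 rad).
It fails at once if a bystander (bottle, spray bottle or vial bundle) was moved by more than 30 mm or knocked over (distance of any of nasal_spray_16, nasal_spray_17, vials, dropper_a, dropper_b, amber from where it was at the start of the episode above 0.03 m or angle between any of nasal_spray_16, nasal_spray_17, vials, dropper_a, dropper_b, amber's own z axis and vertical above 0.5 rad).
It also fails if it takes over 48 s, if anything falls off the work surface, if the arm or the gripper's body presses on something with over 40 N, if the wrist force passes 120 N, or if a joint passes its speed limit or range.

## Robot

A 6-joint arm with a two-finger parallel gripper is mounted at the origin on a cart in front of the work surface, level with it; the furniture and walls round the work are solid. World frame = base frame: x ahead of the robot, y to its left, z up, the work surface at z = 0. Lengths are in m, angles in rad, forces in N, time in s.
With the tool pointing down it reaches from about 0.325 to 0.875 m from the base axis. Payload 4.4 kg.
Tool frame: the origin (TCP) lies where the fingers leave the gripper's body, on its centre line; the fingertips stand 73 mm ahead of it and the grasp point (between the pads) lies 54 mm ahead of it; z points along the fingers, y is the line along which they close (so a half turn about z gives the same grasp; the last joint's range is limited). The gripper opens to 85 mm and grips with 20 to 120 N. Pads are 22 mm wide; open, the fingers measure 114 mm over their backs; the gripper's body (76 mm by 85 mm) begins 54 mm behind the grasp point. The pads swing forward as they close: fully open they stand 13 mm farther back than shut.
Start: joints at [-1.361, 0.207, 1.542, -0, 1.393, -0.15], TCP at [0.203, -0.538, 0.304] pointing down, gripper open.
Joint ranges: [-2.73, 2.73], [-0.86, 2.22], [0.23, 2.46], [-1.11, 4.25], [0.08, 2.63], [-2.82, 2.82]. Speed limits (rad/s): [2.79, 2.79, 3.14, 3.14, 3.14, 3.14].

## Interface

Orientations are given as [roll, pitch, yaw] about the fixed x, y, z axes, in that order (R = Rz(yaw) Ry(pitch) Rx(roll)).
In Python, from bench import robot, camera, camera_info gives the robot as it stands. Calls block until the motion is done:
- robot.move_ptp(position, orientation): joint-space move of the TCP to a pose.
- robot.move_linear(position, ori=None, v=0.15, stop_force=None): straight line of the TCP; ori=None keeps the orientation; v is the mean speed in m/s. With stop_force (N) it stops when the force on the tool has changed by that much, and returns True; else False.
- robot.movej(angles): joint-space move.
- robot.gripper_open() and robot.close(grasp_force=None): open the fingers fully, or close them until they stop; grasp_force is the grip in N (None keeps the last).
- robot.dwell(seconds).
- robot.ik(position, orientation): joint angles nearest the present ones, or None.
- camera(name): name is "scene" or "top" or "wrist"; returns (picture, depth): 400x640x3 uint8, red, green, blue; 400x640 float32, m along the optical axis (not along the pixel's ray), 0 where there is no reading.
- camera_info(name): a dict with "intrinsics" (3x3 intrinsics, pixels), "position" and "attitude" of the camera in the world; the wrist camera has in their place "tool_from_camera" (4x4, takes a point from camera to tool coordinates, whose origin is the TCP and whose axes are the flange's). Camera axes: x right, y down, z forward; pixel columns grow to the right and rows downward; lengths in m; the calibration is good to about 2 mm. A picture is of the moment at which its call begins: read the wrist's pose just before it. camera_info takes no time and is no camera call.
A pose or a line that the arm cannot do raises robot.PlanningError and nothing moves.
- robot.finish_job(): hands the job in; it is judged then, once.
Readings, each from a call of its own:
- robot.read_clock(): time.
- robot.read_joints(): joint angles.
- robot.read_qvel(): joint speeds.
- robot.read_effort(): joint torques, N m.
- robot.read_position(): TCP position.
- robot.read_ee_rot(): TCP orientation.
- robot.read_wrist_force(): force on the tool from outside, world axes, zero at the start.
- robot.read_ft_torque(): the same for the moment, N m.
- robot.read_gripper_width(): opening from 0.0 (shut) to 1.0 (fully open).
- robot.read_gripper_force(): force on a finger pad.
Only numpy, scipy, OpenCV 4.12 (cv2) and the standard library are available. Lean on these libraries where they do the work, as an engineer would, in place of code of your own. Each camera call takes 0.05 s, during which the arm holds its last target. There are 200 camera calls.

## Working session

There is one attempt and no reset: what is moved stays moved. The work goes in short steps, each a Python script; the robot and the scene stay as the last script left them, time stands still between calls to the robot, and variables do not carry over. Pictures are saved under pics/ and viewed, at most 10 in all, crops included, and the job is handed in when it is done.

```bash
mkdir -p pics; ls; cat > h.py <<'E'
import numpy as np, cv2
from bench import robot, camera, camera_info
def snap(n,f):
    im,d=camera(n); cv2.imwrite(f,im[...,::-1]); np.savez(f+'.npz',im=im,d=d); return im,d
E
python3 - <<'E'
from h import *
for n in("scene","top"):
    snap(n,f"pics/{n}1.png"); print(n,camera_info(n))
print(camera_info("wrist"),robot.read_clock(),robot.read_ee_rot())
E
```

```text
pics
scene {'intrinsics': array([[404.4740854 ,   0.        , 323.15739131],
       [  0.        , 404.4740854 , 201.40926593],
       [  0.        ,   0.        ,   1.        ]]), 'position': array([1.37225923, 0.05441645, 0.60568407]), 'attitude': array([-2.14635181e+00, -3.99527548e-04,  1.70804718e+00])}
top {'intrinsics': array([[476.20188266,   0.        , 321.42717908],
       [  0.        , 476.20188266, 197.45972673],
       [  0.        ,   0.        ,   1.        ]]), 'position': array([ 0.43643918, -0.0352007 ,  1.45714649]), 'attitude': array([-3.0544091 , -0.00567681, -1.58404833])}
{'intrinsics': array([[295.48002646,   0.        , 315.6360228 ],
       [  0.        , 295.48002646, 202.29120114],
       [  0.        ,   0.        ,   1.        ]]), 'tool_from_camera': array([[-3.65908046e-04, -9.50044801e-01, -3.12113347e-01,
         8.13503957e-02],
       [ 9.99999896e-01, -2.62498233e-04, -3.73335287e-04,
         4.47397725e-04],
       [ 2.72756047e-04, -3.12113451e-01,  9.50044799e-01,
        -6.99911640e-02],
       [ 0.00000000e+00,  0.00000000e+00,  0.00000000e+00,
         1.00000000e+00]])} 0.1 [-3.13957704e+00 -3.32822657e-04  3.60781363e-01]
```

View pics/top1.png

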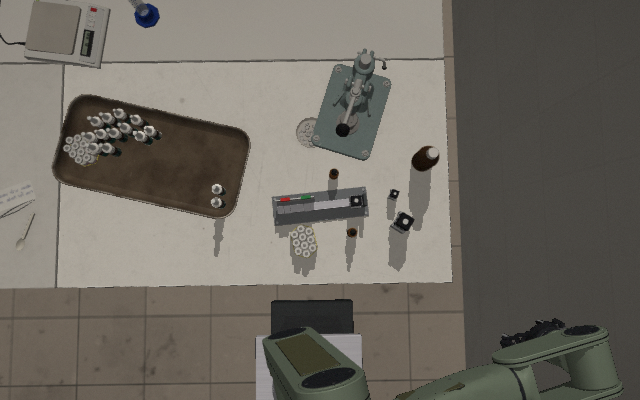

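View pics/scene1.png

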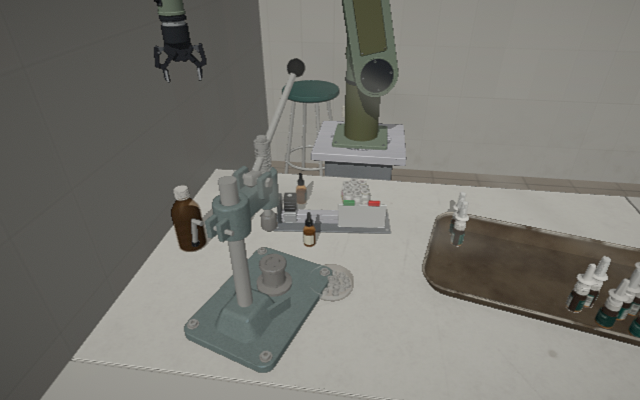

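The top view shows the rail from (273,207) to (368,203). The slide's knob is at about (355,201), the green clip at (306,197) is the inner notch, and the red clip at (283,200) is the outer one. Look-alike slides stand at (394,193) and (403,221). In the scene view, the press lever's ball is at (296,68).

```bash
cat >> h.py <<'E'
from scipy.spatial.transform import Rotation as Ro
def ray(K,T,px):
    px=np.atleast_2d(np.asarray(px,float)); d=np.c_[(px-K[:2,2])/K[[0,1],[0,1]],np.ones(len(px))]
    return T[:3,3],d@T[:3,:3].T
def camT(n):
    i=camera_info(n); T=np.eye(4)
    if n=="wrist":
        T[:3,:3]=Ro.from_euler('xyz',robot.read_ee_rot()).as_matrix(); T[:3,3]=robot.read_position()
        return i['intrinsics'],T@i['tool_from_camera']
    T[:3,:3]=Ro.from_euler('xyz',i['attitude']).as_matrix(); T[:3,3]=i['position']; return i['intrinsics'],T
def onplane(K,T,px,z):
    o,d=ray(K,T,px); return o+d*((z-o[2])/d[:,2])[:,None]
def blobs(m,amin=8):
    n,l,s,c=cv2.connectedComponentsWithStats(m.astype(np.uint8)); return [(c[i],s[i]) for i in range(1,n) if s[i,4]>=amin],l
E
python3 - <<'E'
from h import *
im=np.load('pics/top1.png.npz')['im']; d=np.load('pics/top1.png.npz')['d']
K,T=camT("top"); f=im.astype(int); hsv=cv2.cvtColor(im,cv2.COLOR_RGB2HSV)
roi=np.zeros(im.shape[:2],bool); roi[180:230,265:375]=1
g=roi&(f[...,1]>f[...,0]+40)&(f[...,1]>f[...,2]+30); r=roi&(f[...,0]>f[...,1]+60)
k=roi&(f.max(2)<45)
for n,m,z in(("g",g,.082),("r",r,.082),("k",k,.078)):
    for c,s in blobs(m)[0]: print(n,c,s,onplane(K,T,c,z))
def pt(u,v):
    o,dr=ray(K,T,(u,v)); return o+dr[0]*d[v,u]
print("ball",pt(343,130),"drop",pt(334,173),pt(351,232),"knob",pt(356,201),"lookalike",pt(394,193),pt(403,221),"amber",pt(432,153),"vials",pt(303,240))
print("lever", pt(350,110),pt(363,60))
c=cv2.resize(im[170:270,255:415],None,fx=5,fy=5,interpolation=cv2.INTER_CUBIC)[...,::-1]
cv2.imwrite('pics/topcrop.png',c)
E
```

```text
g [305.03571429 196.60714286] [301 195   9   4  28] [[0.55960859 0.00287829 0.082     ]]
r [285.03333333 198.93333333] [281 197   9   5  30] [[0.55358214 0.06087443 0.082     ]]
k [357.00934579 200.86915888] [351 195  16  12 107] [[ 0.54560507 -0.14791288  0.078     ]]
ball [ 0.67261531 -0.09116164  0.43605381] drop [ 0.6293143  -0.08259288  0.06933724] [ 0.45560001 -0.12880344  0.07731018] knob [ 0.54544628 -0.14515728  0.07565431] lookalike [ 0.56956564 -0.26010557  0.0531691 ] [ 0.48467226 -0.27645662  0.0983187 ] amber [ 0.66919774 -0.35117906  0.15893961] vials [0.43435814 0.01114649 0.04760843]
lever [ 0.73474921 -0.11183047  0.37111045] [ 0.87814383 -0.15086195  0.30896548]
```

View pics/topcrop.png

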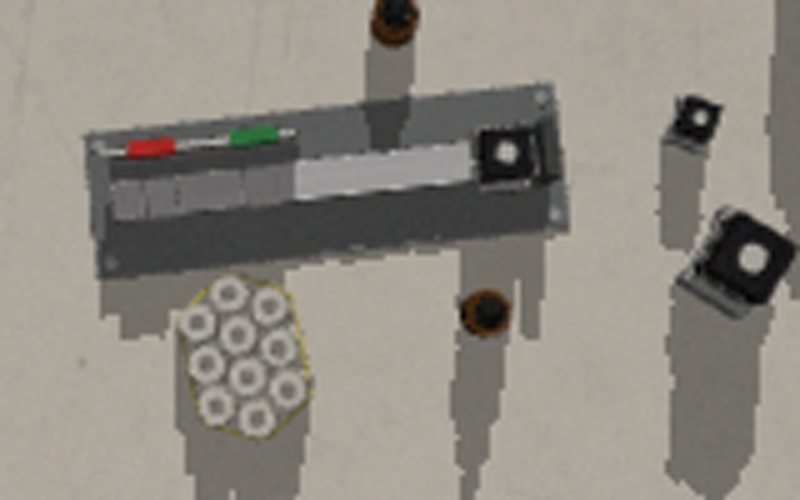

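The crop confirms the layout: knob dot at crop (507,153), green clip at (254,134), post right of the knob, rail turned by about 0.1 rad. Next I'll move above the slide and look with the wrist camera.

```bash
python3 - <<'E'
from h import *
t=.09; p=[.545,-.115,.27]
for y in(t+np.pi/2,t-np.pi/2,t,t+np.pi): print(round(y,2),robot.ik(p,[np.pi,0,y]))
y=t-np.pi/2 
q=robot.ik(p,[np.pi,0,y]); q2=robot.ik(p,[np.pi,0,t+np.pi/2])
if q is None or (q2 is not None and abs(q2[5])<abs(q[5])): y=t+np.pi/2
robot.move_ptp(p,[np.pi,0,y]); print("yaw",y,robot.read_position(),robot.read_clock())
K,T=camT("wrist"); snap("wrist","pics/w1.png"); np.savez('w1T',K=K,T=T)
E
```

```text
1.66 [-0.36334042  0.1986052   1.62344644  0.          1.31954101 -0.45334042]
-1.48 [-3.63340418e-01  1.98605203e-01  1.62344644e+00 -4.44089210e-16
  1.31954101e+00  2.68825224e+00]
0.09 [-3.63340418e-01  1.98605203e-01  1.62344644e+00 -4.44089210e-16
  1.31954101e+00  1.11745591e+00]
3.23 [-0.36334042  0.1986052   1.62344644  0.          1.31954101 -2.02413674]
yaw 1.6607963267948966 [ 0.5449158  -0.11597183  0.27010441] 2.0667
```

View pics/w1.png

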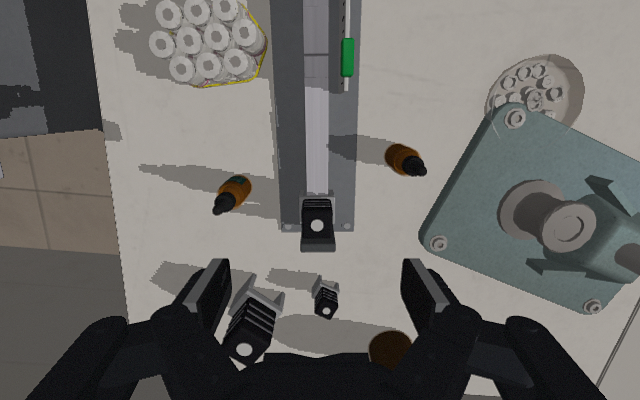

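The wrist view shows the knob's dot at (318,226), the post behind it at (318,247), the bar running up between columns 305 and 329, and the green clip at (347,57).

```bash
python3 - <<'E'
from h import *
im=np.load('pics/w1.png.npz')['im']; w=np.load('w1T.npz'); K,T=w['K'],w['T']; f=im.astype(int)
g=(f[...,1]>f[...,0]+40)&(f[...,1]>f[...,2]+30); g[:,:330]=0; g[:,365:]=0
for c,s in blobs(g)[0]: print("g",c,s,onplane(K,T,c,.082))
d=np.zeros(g.shape,bool); d[215:238,305:331]=f[215:238,305:331].min(2)>120
for c,s in blobs(d)[0]: print("dot",c,s,onplane(K,T,c,.078))
# bar edges
gr=f.mean(2); L=[];R=[]
for v in range(90,180,3):
    gx=np.diff(gr[v,285:350]); L.append((285.5+gx[:32].argmax(),v)); R.append((285.5+32+gx[32:].argmin(),v))
for n,E in(("L",L),("R",R)):
    P=onplane(K,T,E,.03)[:,:2]; vx,vy,x0,y0=cv2.fitLine(P.astype(np.float32),cv2.DIST_HUBER,0,.001,.001).ravel()
    s=np.sign(vy); print(n,"yaw",np.arctan2(-vx*s,vy*s),x0,y0, np.array(E)[[0,-1]].tolist())
cv2.imwrite('pics/c1.png',cv2.resize(im[0:260,270:370],None,fx=2.3,fy=2.3,interpolation=cv2.INTER_CUBIC)[...,::-1])
print(gr[:90,317].astype(int).tolist())
E
```

```text
g [347.46238938  56.66371681] [341  38  13  39 452] [[0.56100296 0.00240227 0.082     ]]
dot [316.6146789  225.05504587] [311 220  12  11 109] [[ 0.54967143 -0.14471475  0.078     ]]
L yaw 0.094522305 0.52973634 -0.053336456 [[304.5, 90.0], [306.5, 177.0]]
R yaw 0.08479806 0.5547861 -0.06733879 [[347.5, 90.0], [327.5, 177.0]]
[117, 119, 117, 118, 117, 116, 112, 118, 118, 116, 116, 117, 118, 118, 116, 117, 117, 117, 118, 118, 117, 116, 116, 117, 116, 117, 116, 116, 117, 116, 115, 116, 116, 115, 116, 116, 116, 116, 115, 115, 116, 117, 113, 116, 114, 114, 114, 114, 113, 112, 114, 114, 113, 93, 66, 76, 108, 117, 114, 115, 114, 113, 114, 115, 116, 113, 112, 114, 114, 114, 115, 114, 114, 115, 112, 115, 112, 111, 111, 114, 114, 113, 114, 112, 111, 112, 110, 121, 159, 157]
```

```bash
cat >> h.py <<'E'
t=.09; Rr=np.array([[np.cos(t),-np.sin(t)],[np.sin(t),np.cos(t)]])
S=np.array([.5497,-.1447]); G=np.array([.5364,0.])
def W(x,y,z): return [*(S+Rr@[x,y+.105]),z]   # rail coords -> world, S = rail (0,-.105)
def inrail(p): return Rr.T@(np.array(p)[:2]-S)-[0,.105]
E
python3 - <<'E'
from h import *
y=t+np.pi/2
robot.move_linear(W(0,-.105,.19),[np.pi,0,y],v=.2); print(robot.read_position(),inrail(robot.read_position()))
print(robot.move_linear(W(0,-.105,.117),v=.08,stop_force=15)); robot.dwell(.2); p=robot.read_position(); print(p,inrail(p))
robot.close(60); print("w",robot.read_gripper_width(),robot.read_gripper_force(),robot.read_wrist_force())
robot.move_linear(W(0,-.105,.152),v=.08); print("lifted",robot.read_gripper_width(),robot.read_wrist_force(),inrail(robot.read_position()))
robot.move_linear(W(0,-.032,.152),v=.1)
print(robot.move_linear(W(0,-.032,.125),v=.03,stop_force=6)); p=robot.read_position(); print("down",p,inrail(p),robot.read_wrist_force(),robot.read_gripper_width())
im,d=snap("wrist","pics/w2.png"); print(robot.read_clock())
E
```

```text
[ 0.5498481  -0.14513808  0.19028005] [ 0.00010812 -0.10544962]
False
[ 0.55011383 -0.14486653  0.11771734] [ 0.00039718 -0.10520305]
w 0.3433739775562935 59.77768063545227 [-0.23038611  0.00867045  1.01348375]
lifted 0.3460189369212774 [-0.31228981  0.376394   -2.19249493] [ 0.00014975 -0.10505192]
True
down [ 0.54294832 -0.07201054  0.1291612 ] [-0.00019113 -0.0319979 ] [-0.39176709 -0.47754138  3.30211882] 0.34309261789456014
6.7417
```

View pics/w2.png

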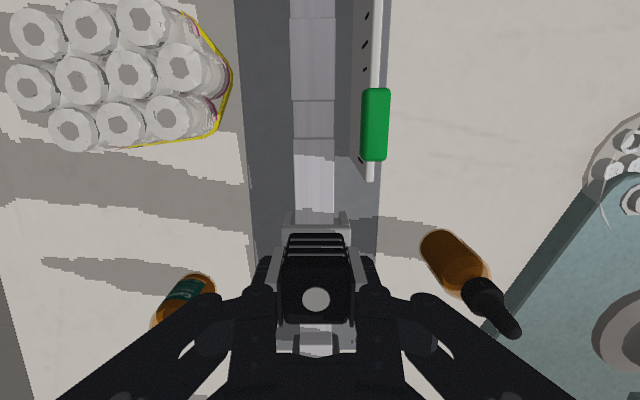

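The slide stands upright on the bar (knob dot at (316,299)). The green clip is at (375,125) and the notch's edge lines show near rows 101 and 138. I'll release, check the notch position, and regrip.

```bash
python3 - <<'E'
from h import *
K,T=camT("wrist"); im=np.load('pics/w2.png.npz')['im']; d=np.load('pics/w2.png.npz')['d']; g=im.astype(float).mean(2)[:,308:322].mean(1)
gd=np.abs(np.diff(g)); print([(v,int(g[v]),int(g[v+1])) for v in range(5,160) if gd[v]>4])
for v in (17,19,96,100,101,102,103,137,138,139,140):
    o,r=ray(K,T,(315,v)); pd=o+r[0]*d[v,315]; print(v,inrail(onplane(K,T,(315,v),.03)[0]).round(4),inrail(onplane(K,T,(315,v),.016)[0]).round(4),"depth z",pd[2].round(4))
robot.gripper_open(); robot.dwell(.4); print(robot.read_wrist_force())
robot.move_linear(W(0,-.032,.27),v=.2)
robot.move_ptp(W(0,-.032,.25),[np.pi,0,t]); robot.dwell(.2)
K,T=camT("wrist"); np.savez('w3T',K=K,T=T); im,d=snap("wrist","pics/w3.png"); print(robot.read_joints(),robot.read_clock())
E
```

```text
[(18, 127, 132), (98, 125, 119), (99, 119, 98), (100, 98, 107), (101, 107, 128), (136, 122, 104), (137, 104, 97), (138, 97, 104), (139, 104, 123), (154, 122, 128), (155, 128, 155), (156, 155, 172)]
17 [0.0007 0.09  ] [0.0007 0.0935] depth z 0.0172
19 [0.0007 0.0891] [0.0007 0.0925] depth z 0.03
96 [0.0007 0.0528] [0.0006 0.0532] depth z 0.0299
100 [0.0007 0.0508] [0.0006 0.051 ] depth z 0.0292
101 [0.0007 0.0503] [0.0006 0.0505] depth z 0.0178
102 [0.0007 0.0498] [0.0006 0.0499] depth z 0.0158
103 [0.0007 0.0493] [0.0006 0.0494] depth z 0.016
137 [0.0006 0.0312] [0.0006 0.0298] depth z 0.0174
138 [0.0006 0.0306] [0.0006 0.0292] depth z 0.0229
139 [0.0006 0.03  ] [0.0006 0.0286] depth z 0.0302
140 [0.0006 0.0295] [0.0006 0.028 ] depth z 0.0292
[-0.47772977  0.06480367 -0.409342  ]
[-2.89808598e-01  1.99955690e-01  1.66565932e+00  1.52525057e-06
  1.27588293e+00  1.19081571e+00] 10.2333
```

View pics/w3.png

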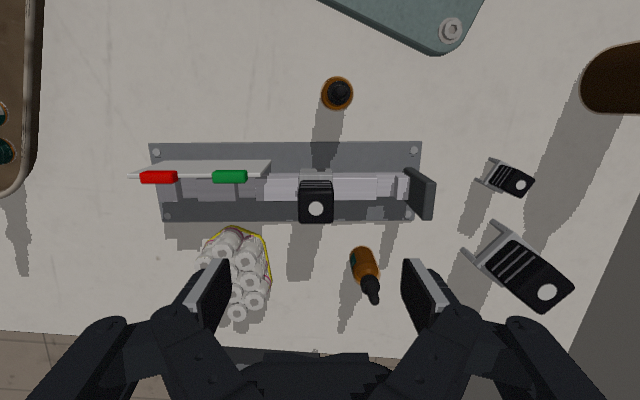

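The slide stands free and upright mid-bar (knob dot at (316,208)), the green clip is at (230,176), and the fingers point along the rail. The notch edges give a centre at rail y = 0.0402, which agrees with the frame I'm using.

```bash
python3 - <<'E'
from h import *
w=np.load('w3T.npz'); im=np.load('pics/w3.png.npz')['im']
m=np.zeros(im.shape[:2],bool); m[195:222,302:330]=im[195:222,302:330].min(2)>120
c=max(blobs(m)[0],key=lambda b:b[1][4])[0]; print("dot",c,inrail(onplane(w['K'],w['T'],c,.09)[0]))
robot.move_linear(W(0,-.032,.195),[np.pi,0,t],v=.2)
print(robot.move_linear(W(0,-.032,.129),v=.08,stop_force=15)); robot.dwell(.2); print(inrail(robot.read_position()))
robot.close(60); print("w",robot.read_gripper_width(),robot.read_gripper_force(),robot.read_wrist_force())
robot.move_linear(W(0,-.032,.153),v=.08); print("lift",robot.read_wrist_force(),robot.read_gripper_width())
robot.move_linear(W(0,.0402,.153),v=.1); robot.dwell(.3); p=robot.read_position(); print(inrail(p),p)
hit=robot.move_linear(W(0,.0402,.1165),v=.03,stop_force=8); p=robot.read_position(); print(hit,p,inrail(p),robot.read_wrist_force(),robot.read_clock())
E
```

```text
dot [315.31788079 208.08609272] [ 0.00080781 -0.03172437]
False
[ 0.000456   -0.03217699]
w 0.3436338132436961 59.818745255470276 [-0.12486652  0.6173539   1.85979969]
lift [-0.33394519 -0.6064609  -1.57061173] 0.3411886046258741
[-0.00072431  0.04003048] [ 5.35943495e-01 -3.21597666e-04  1.52531701e-01]
True [ 5.37167832e-01 -3.52062890e-04  1.37188421e-01] [0.00049234 0.0398901 ] [-0.87182098  0.28247326 -1.56080366] 14.6667
```

```bash
python3 - <<'E'
from h import *
print(robot.read_wrist_force(),robot.read_ft_torque(),robot.read_position(),robot.read_gripper_width())
K,T=camT("wrist"); np.savez('w4T',K=K,T=T); im,d=snap("wrist","pics/w4.png")
cv2.imwrite('pics/c4.png',cv2.resize(im[100:400,170:470],None,fx=2,fy=2)[...,::-1])
E
```

```text
[-0.87182098  0.28247326 -1.56080366] [ 0.00742779  0.00684608 -0.03337874] [ 5.37167832e-01 -3.52062890e-04  1.37188421e-01] 0.3424489045470498
```

View pics/c4.png

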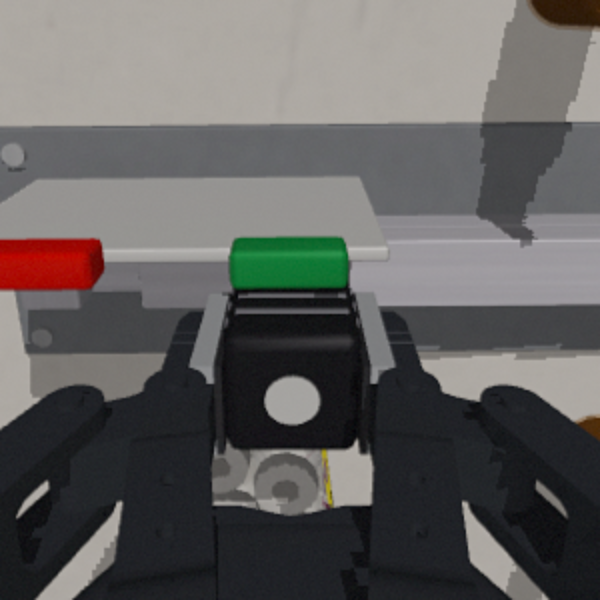

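The slide is held square in front of the green clip (clip at crop (290,263), dot at (292,400)). The wrist force is only the slide's weight, so the stop looks like a transient. I'll continue down.

```bash
python3 - <<'E'
from h import *
for i in range(2):
    hit=robot.move_linear(W(0,.0402,.1165),v=.015,stop_force=15); p=robot.read_position(); print(hit,p[2],inrail(p),robot.read_wrist_force(),robot.read_ft_torque(),robot.read_clock())
    robot.dwell(.2); print(robot.read_wrist_force(),robot.read_position()[2])
    if p[2]<.119: break
E
```

```text
False 0.11719112429874826 [-3.45250889e-05  4.02412240e-02] [-3.41384233  0.01624651  4.61823053] [-0.01624295  0.56189352 -0.00413644] 16.2333
[-3.22785437  0.96426075  6.02697751] 0.11719265678495547
```

```bash
python3 - <<'E'
from h import *
robot.gripper_open(); robot.dwell(.3)
robot.move_linear(W(0,.0402,.22),v=.12); robot.dwell(.3)
K,T=camT("wrist"); im,d=snap("wrist","pics/w5.png"); print(robot.read_clock())
m=np.zeros(im.shape[:2],bool); m[150:300,290:345]=im[150:300,290:345].min(2)>110
for c,s in blobs(m,60)[0]:
    o,r=ray(K,T,c); u,v=c.round().astype(int); print(c,s,inrail(onplane(K,T,c,.078)[0]),"z",(o+r[0]*d[v,u])[2])
E
```

```text
18.6917
[321.42374616 177.00307062] [290 164  55  46 977] [0.03090913 0.03606485] z 0.058582416670817705
[315.68888889 215.45      ] [308 209  16  14 180] [0.00082299 0.04027682] z 0.07933990223340093
[336.06412639 263.24442379] [ 323  234   22   66 1076] [-0.04045943  0.0238366 ] z 0.00022084913359443625
[308.33203379 274.62248213] [ 290  243   41   57 1539] [-0.05099413  0.04632738] z 0.04616704911885214
```

View pics/w5.png

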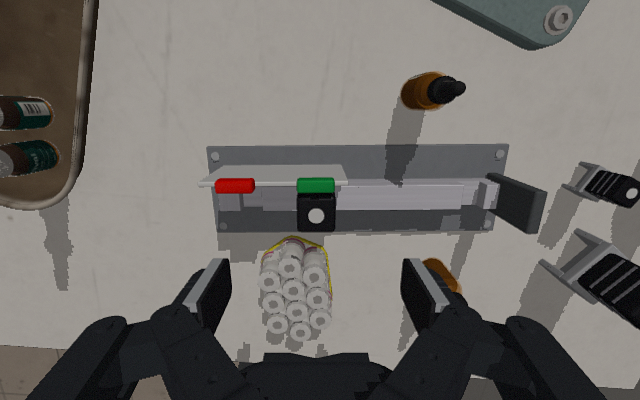

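The slide is home in front of the green clip: dot at (316,215), knob top at z ≈ 0.079 (0.078 expected), rail position (0.001, 0.040). The bystanders are still standing.

```bash
python3 -c "
from h import *
print(robot.finish_job())"
```

```text
the job is handed in; nothing more can be done
None
```

The slide is in the green marker's notch, square and fully home by the last wrist image, after being put down and re-gripped mid-rail; handed in at about 19 s on the robot clock, with no verdict returned.

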